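Free the index dial: hang up the setting key, draw the plunger

ROBOT

A 6-joint arm with a two-finger parallel gripper is mounted at the origin on a cart in front of the work surface, level with it; the furniture and walls round the work are solid. World frame = base frame: x ahead of the robot, y to its left, z up, the work surface at z = 0. Lengths are in mm, angles in rad, forces in N, time in s.
With the tool pointing down it reaches from about 275 to 775 mm from the base axis. Payload 14.6 kg.
Tool frame: the origin (TCP) lies midway between the tips of the shut fingers; the grasp point (between the pads) lies 19 mm behind it; z points along the fingers, y is the line along which they close (so a half turn about z gives the same grasp; the last joint's range is limited). The gripper opens to 85 mm and grips with 20 to 120 N. Pads are 22 mm wide; open, the fingers measure 114 mm over their backs; the gripper's body (76 mm by 85 mm) begins 54 mm behind the grasp point. The pads swing forward as they close: fully open they stand 13 mm farther back than shut.
Start: joints at [-1.387, 0.263, -0.048, 1.259, 0, 1.415], TCP at [174.48, -495.161, 198.678] pointing down, gripper open.
Joint ranges: [-2.65, 2.65], [-0.89, 1.7], [-1.18, 1.37], [-2.13, 2.11], [-1.35, 1.29], [-3.14, 3.14]. Speed limits (rad/s): [1.89, 1.89, 2.57, 2.79, 3.14, 3.14].

INTERFACE

Orientations are given as a unit quaternion [x, y, z, w].
In Python, from rig import ctrl gives the robot as it stands.
- The arm moves only by the tool play_rows, never from a script. Its argument "motion" is a list of rows, each a list of 7 numbers: the closure, from 0 (fully open) to 1 (shut), then the shift along the tool's x, y, z in cm, then the turn, a rotation vector about the tool's x, y, z in degrees. A call has 1 to 10 rows; each row is the pose to reach, as a shift and turn from the pose commanded when the call began, along the tool's axes at that moment; what a row does not reach only later rows make up. A row lasts 1/12 s, in which the tool goes at most 41.7 mm and 7.16 degrees, less where a joint would pass 70% of its speed; a pose out of reach is approached as far as the arm can. A call with a gripper value outside its range is refused whole. The fingers move at their own pace and stop on an object; the grip force is fixed at half the most. Time passes only in rows, so rows that repeat a pose let the fingers close. It gives the time, the measured TCP pose, the force, the opening and the grip force at its end, in the units of the state.
- ctrl.get_state(): the state, without advancing time (a new reading comes with each control period).
- ctrl.capture(name): name is "scene" or "top" or "wrist"; returns (picture, depth): 420x560x3 uint8, red, green, blue; 420x560 float32, mm along the optical axis (not along the pixel's ray), 0 where there is no reading.
- ctrl.camera_params(name): a dict with "vertical_fov" (degrees; the focal length in pixels is half the picture's height over the tangent of half this angle, whatever the lens; pixels are square), "cx", "cy" (the principal point, pixels), "k1" (the pictures are not rectified: a ray, as slopes to the right and down, at radius r is drawn at 1 + k1 r^2 times it, then the intrinsics apply), "origin" and "attitude" of the camera in the world. Camera axes: x right, y down, z forward; pixel columns grow to the right and rows downward; lengths in mm; the calibration is good to about 2 mm. A picture is of the moment at which its call begins: read the wrist's pose just before it. camera_params takes no time and is no camera call; for the wrist camera it gives the pose at the moment of the call.
- ctrl.close_job(): hands the job in; it is judged then, once.
The state is a dict: "clock": time; "joint_positions": joint angles; "qvel": joint speeds; "joint_torque": joint torques, N m; "position": TCP position; "orientation": TCP orientation; "ft_force": force on the tool from outside, world axes, zero at the start; "torque": the same for the moment, N m; "gripper_width": finger opening in mm; "grip_force": force on a finger pad.
Only numpy, scipy, OpenCV 4.12 (cv2) and the standard library are available. Lean on these libraries where they do the work, as an engineer would, in place of code of your own. Each camera call takes 0.05 s, during which the arm holds its last target. There are 200 camera calls.

TASK

The cell dial is to be freed so that a colleague can turn it: take the yellow-gripped setting key out of its slot on the dial, hang it by its eye on the peg of the stand and let go of it. Then pull the red knob of the sprung index plunger straight up, fully back to its stop, so that the pin is clear of its hole, and finish while still holding it there. Leave the screwdriver, flux tin, solder spool and battery cell where they are.

Things in the scene. Friction and masses are not known exactly. Their poses are not given: they have to be found in the camera images.
- index_fixture: grey base plate 180 x 140 x 12 mm, fixed to the bench, with an aluminium dial (top 30 mm high; does not turn here) and a blue bracket (56 mm high, x -87 to -23 mm, y +-20 mm) with the plunger. Origin: centre of the underside, z up. Key slot at x +34 mm, y 0: 10 mm (x) by 27 mm (y), floor 30 mm and top of its dark block 55 mm above the bench.
- plunger_knob (a point): centre of the plunger's red round knob, an upright cylinder 24 mm across and 26 mm high, at x = -38 mm, y = 0 of index_fixture; 89 mm above the bench when seated, rises with the plunger. Below the knob: 8 mm of thin stem, then a narrow sleeve (19 mm across); the bracket's top is 33 mm below this point.
- plunger (a joint): plunger's draw, straight up: 0 m seated with its pin 12 mm deep in the dial's hole, 0.020 m at its stop (fully back). A spring pushes it down with 6 N when seated, growing to 12 N fully back; it snaps back when let go.
- setting_key: loose flat steel key, 0.08 to 0.16 kg, upright in the slot, its x along the fixture's x. Origin: centre of its lower edge; x across its thickness (through the eye), y across its width, z up. 140 mm tall: tongue 24 x 8 mm up to 45 mm, plate 44 mm wide, 8 thick up to 105 mm, yellow grip above. Same from both sides.
- key_grip (a point): centre of the key's yellow grip (12 mm thick along x, 34 mm wide along y, 35 mm high), 122.5 mm above the key's lower edge; axes as the key's.
- key_eye (a point): centre of the key's eye, a round hole 20 mm across through the blade along x, 75 mm above its lower edge and 47.5 mm below key_grip; axes as the key's.
- peg_stand: stand fixed to the bench: grey foot 80 x 60 mm, aluminium post (x +18 to +34 mm, 140 mm high) and near its top a round steel peg 8 mm across that points to the stand's -x, rising gently (11 degrees). Origin: on the foot's underside; z up. A fixed clamp with an upright red handle, 218 mm high, stands on the bench between it and the index fixture: carry over or in front of it.
- peg_mid (a point): point on the peg's axis half-way along its free length (x -6 mm, height 132 mm in peg_stand's frame); axes as the stand's. The free peg reaches from 21 mm on the +x side of this point (collar at the post) to 28 mm on its -x side. An eye hung here settles with its centre about 6 mm below this point.
- peg_tip (a point): round free end of the peg, at x = -34 mm, height 138 mm in peg_stand's frame.
- driver_mid (a point): middle of a loose red-handled screwdriver lying on the bench, 197 mm long; leave it alone.
- flux_tin_mid (a point): middle of a small round tin with a yellow lid, 51 mm across and 21 mm high; leave it alone.
- spool_mid (a point): middle of a spool of solder with blue flanges, 56 mm across and 38 mm high; leave it alone.
- cell_mid (a point): middle of a grey battery cell standing on the bench, 32 mm across and 72 mm tall; leave it alone.
There are look-alikes about, which are no part of the job. Leave any blue or orange look-alike of the setting_key alone.

How it is judged:
By the outcome, as a careful person would: the job done as asked, in the order asked, and still so for the second after the job is handed in, while the arm keeps its last pose, push and grip.
It also fails if it takes over 51 s, if anything falls off the work surface, if the arm or the gripper's body presses on something with over 40 N, if the wrist force passes 120 N, or if a joint passes its speed limit or range.

## Working session

There is one attempt and no reset: what is moved stays moved. The work goes in short steps, Python scripts to look and compute and a tool call to move; the robot and the scene stay as the last step left them, time stands still between calls to the robot, and variables do not carry over. Pictures are saved under pics/ and viewed, at most 13 in all, crops included, and the job is handed in when it is done.

Besides the shell and the picture viewer there is one more tool, called after "Emit:" by a JSON object that holds its "method" and its "body". play_rows: Moves the arm, as the interface text tells. Its arguments: {"type":"object","properties":{"motion":{"type":"array","items":{"type":"array","items":{"type":"number"}}}},"required":["motion"]}

```bash
mkdir -p pics; ls
cat > h.py <<'E'
import numpy as np, cv2
from scipy.spatial.transform import Rotation as R
from rig import ctrl
def cap(n,f=None):
    p=ctrl.camera_params(n); im,d=ctrl.capture(n)
    if f: cv2.imwrite('pics/'+f+'.png',im[:,:,::-1]); np.savez('pics/'+f+'.npz',d=d,im=im,p=np.array(p,dtype=object))
    return p,im,d
def Rm(p):
    a=np.array(p['attitude'],float)
    return a if a.shape==(3,3) else R.from_quat(a).as_matrix()
def pts(p,d):
    H,W=d.shape; f=H/2/np.tan(np.radians(p['vertical_fov'])/2)
    v,u=np.mgrid[:H,:W]; K=np.array([[f,0,p['cx']],[0,f,p['cy']],[0,0,1.]])
    q=cv2.undistortPoints(np.stack([u.ravel(),v.ravel()],1).astype(np.float64)[:,None],K,inverse(p))[:,0].reshape(H,W,2)
    c=np.dstack([q*d[...,None],d])
    return c@Rm(p).T+np.array(p['origin'])
def inverse(p): return np.array([p['k1'],0,0,0,0.])
def load(f):
    z=np.load('pics/'+f+'.npz',allow_pickle=True); return z['p'].item(),z['im'],z['d']
E
python3 - <<'E'
from h import *
for n in('scene','top'):
    p,im,d=cap(n,n+'0'); print(p)
print(ctrl.get_state())
E
```

```text
pics
{'vertical_fov': 47.04636762493522, 'cx': 274.21638402946485, 'cy': 214.87316425513896, 'k1': -0.0893772867218477, 'origin': array([  181.72787925, -1604.88277303,  1009.08330572]), 'attitude': array([ 0.87369614, -0.07823944,  0.03263581, -0.47902876])}
{'vertical_fov': 57.36968601092064, 'cx': 278.47229683536636, 'cy': 207.27107658686995, 'k1': 0.002426610134916586, 'origin': array([ 256.3394284 , -242.98658381, 1260.03353466]), 'attitude': array([-0.6963596 ,  0.714777  , -0.05110544,  0.03956486])}
{'clock': 0.1, 'joint_positions': array([-1.38728956e+00,  2.63516729e-01, -4.88476125e-02,  1.25944349e+00,
        8.80823901e-06,  1.41547587e+00]), 'qvel': array([ 0.00133887,  0.00062622,  0.00205191,  0.00058216,  0.00021966,
       -0.00109909]), 'joint_torque': array([ 3.69882211e-03, -6.38575959e+01,  3.85064256e+01,  9.91157518e-03,
       -2.42173592e-04, -5.36426796e-06]), 'position': array([ 174.43554977, -494.87424616,  198.26112324]), 'orientation': array([ 9.85683679e-01,  1.68604357e-01, -2.72373216e-06, -5.05764468e-04]), 'ft_force': array([ 0.11023423, -0.0661053 , -0.46372499]), 'torque': array([ 0.04651866, -0.0261078 , -0.00346988]), 'grip_force': 0.0, 'gripper_width': 85.66748730472851}
```

View pics/scene0.png

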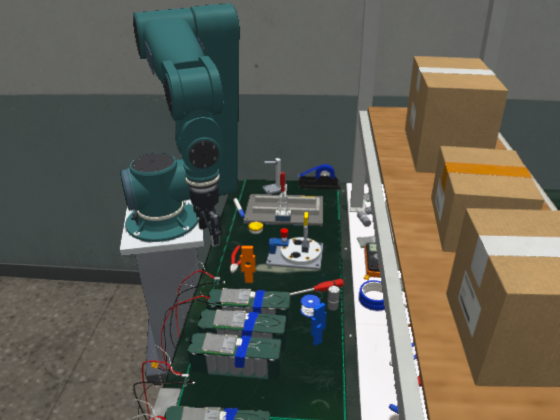

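View pics/top0.png

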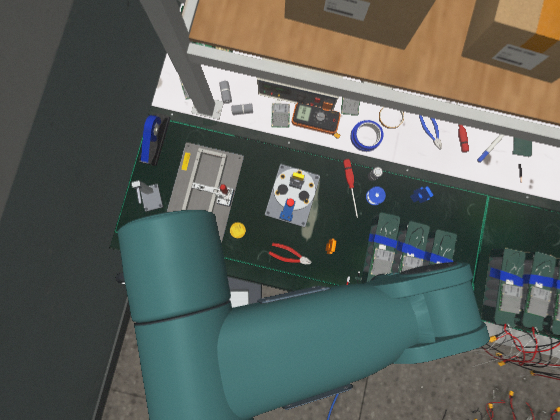

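The scene picture shows these candidates for the setting key:
- Yellow-gripped key: scene (306,218), top (297,178). It stands on the dial, so I choose it.
- Orange look-alike: scene (248,263), top (331,245).
- Blue look-alike: scene (318,322), top (424,192).
- Other yellow things: tin at top (238,230) and the bar at top (186,160).

The red knob is at scene (284,233). The clamp handle, also red, is at scene (283,182). The peg stand is at scene (275,165), top (148,195).

Run:
```python
from h import *
for n in('scene0','top0'):
    p,im,d=load(n); P=pts(p,d); hsv=cv2.cvtColor(im,cv2.COLOR_RGB2HSV)
    def rep(name,m,box):
        u0,v0,u1,v1=box; mm=np.zeros_like(m);mm[v0:v1,u0:u1]=m[v0:v1,u0:u1]; mm&=(d>0)
        q=P[mm]
        if len(q): print(n,name,len(q),'med',np.median(q,0).round(1),'lo',np.percentile(q,3,axis=0).round(1),'hi',np.percentile(q,97,axis=0).round(1))
    h,s,v=[hsv[...,i] for i in range(3)]
    yel=(h>20)&(h<35)&(s>150)&(v>90); red=((h<8)|(h>172))&(s>150)&(v>70); blue=(h>100)&(h<125)&(s>120)
    z=P[...,2]
    if n=='scene0':
        rep('key',yel,(295,205,315,235)); rep('knob',red,(276,225,292,245)); rep('clamp',red,(276,168,290,192)); rep('tin',yel,(245,218,268,236))
        rep('stand',(z>30)&(z<200),(262,150,281,190)); rep('peg',(z>100)&(z<200),(262,150,275,190))
        rep('plate',(z>5)&(z<18),(262,235,328,270))
    else:
        rep('keyA',yel&(z>100),(285,165,315,195)); rep('knob',red,(275,198,305,218)); rep('bracket',blue&(z>40),(275,195,305,225)); rep('clamp',red,(214,178,235,200))
        rep('stand',(z>80)&(z<200),(125,170,165,215)); rep('foot',(z>3)&(z<30),(130,178,165,215)); rep('post',(z>136)&(z<160),(125,170,165,215))
        rep('plate',(z>6)&(z<18),(255,155,330,230));
        m=((z>6)&(z<18)); mm=np.zeros(m.shape,np.uint8); mm[155:232,255:330]=m[155:232,255:330]
        x=P[mm>0][:,:2].astype(np.float32); print('plate rect',cv2.minAreaRect(x))
        m=((z>26)&(z<33)); mm[:]=0; mm[155:232,255:330]=m[155:232,255:330]
        print('dial circle',cv2.minEnclosingCircle(P[mm>0][:,:2].astype(np.float32)))
    big=cv2.resize(im[140:225,100:340] if n=='top0' else im[140:280,230:340],None,fx=3.3 if n=='top0' else 4.2,fy=3.3 if n=='top0' else 4.2,interpolation=cv2.INTER_CUBIC)
    cv2.imwrite('pics/crop_'+n+'.png',big[:,:,::-1])
```

```text
scene0 key 51 med [ 485.9 -335.5  163.3] lo [ 478.6 -344.1   77.1] hi [ 518.6 -195.9  171.4]
scene0 knob 65 med [ 420.2 -306.5   96.4] lo [ 409.8 -315.    -1.1] hi [ 438.2 -144.6  104.6]
scene0 clamp 69 med [ 449.  -113.7  187.1] lo [ 443.1 -120.5  147.7] hi [ 456.8 -106.5  214.3]
scene0 tin 113 med [ 342.3 -137.    19.8] lo [ 320.2 -156.9    2.1] hi [ 367.4 -102.4   25.9]
scene0 stand 337 med [478.1 357.3  70.4] lo [442.1 135.1  34. ] hi [521.5 383.  142.7]
scene0 peg 20 med [443.6 142.8 136.1] lo [426.  135.7 130.4] hi [463.9 153.1 141.9]
scene0 plate 471 med [ 411.4 -355.    12. ] lo [ 357.6 -400.5    5.9] hi [ 551.4 -274.    17. ]
top0 keyA 53 med [ 487.9 -321.9  169.6] lo [ 480.5 -336.1  154.7] hi [ 495.9 -307.5  173.3]
top0 knob 41 med [ 420.9 -299.4  102.3] lo [ 411.9 -308.7   99.3] hi [ 430.4 -290.4  104.9]
top0 bracket 135 med [ 392.9 -290.8   56.5] lo [ 373.2 -307.4   52. ] hi [ 414.7 -271.8   60.3]
top0 clamp 24 med [ 451.1 -110.3  215.8] lo [ 444.6 -115.7  212.2] hi [ 456.7 -102.4  219.1]
top0 stand 147 med [474.7 148.8 135.7] lo [427.6 142.2  82.8] hi [488.7 164.8 143.1]
top0 foot 486 med [455.  146.1  11.5] lo [415.4 117.3   3.3] hi [521.9 211.1  18.2]
top0 post 69 med [474.9 152.2 139.6] lo [425.9 140.9 136.3] hi [486.7 166.5 143.6]
top0 plate 808 med [ 411.2 -305.2   12.3] lo [ 361.  -395.4    6.6] hi [ 552.2 -227.4   16.8]
plate rect ((464.1803894042969, -311.9229431152344), (240.40138244628906, 251.52513122558594), 88.46570587158203)
dial circle ((454.1942138671875, -315.5078125), 86.3761215209961)
```

View pics/crop_scene0.png

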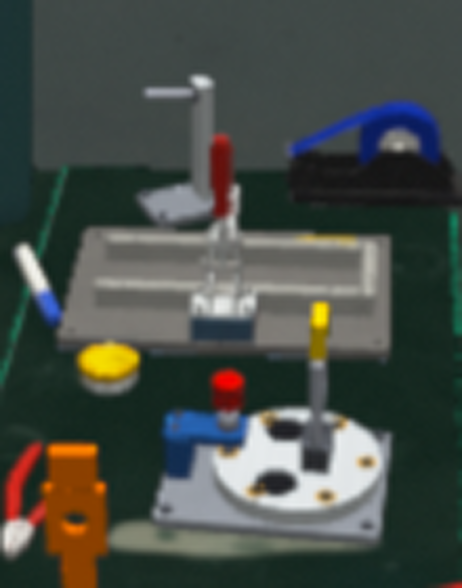

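The crop confirms the key: yellow grip on a steel plate, standing in the dial's dark block at crop (318,330). The peg stand is at crop (200,90), and its peg points toward world -x. Next I work out the stand geometry and the fixture yaw.

Run:
```python
from h import *
for n,b in(('top0',(125,170,165,215)),('scene0',(260,150,283,192))):
    p,im,d=load(n); P=pts(p,d); z=P[...,2]; u0,v0,u1,v1=b
    for v in range(v0,v1):
        for u in range(u0,u1):
            x=P[v,u]
            if 100<z[v,u]<155 and x[1]<200 and (n=='top0' or x[0]<468): print(n[0],u,v,x.round().astype(int),end=';')
    print()
p,im,d=load('top0');P=pts(p,d);z=P[...,2]
m=(z>6)&(z<18);mm=np.zeros(m.shape,np.uint8);mm[170:220,125:168]=m[170:220,125:168]
mm=cv2.morphologyEx(mm,cv2.MORPH_OPEN,np.ones((3,3)))
_,L,S,C=cv2.connectedComponentsWithStats(mm)
for k in range(1,len(S)):
    if S[k,4]>40: print('foot',S[k],cv2.minAreaRect(P[L==k][:,:2].astype(np.float32)))
print('camR',Rm(ctrl.camera_params('wrist')),ctrl.camera_params('wrist')['origin'])
```

```text
t 137 181 [490 153 138];t 138 181 [489 149 141];t 139 181 [490 148 136];t 133 182 [486 163 143];t 134 182 [487 161 139];t 135 182 [487 158 139];t 136 182 [486 155 140];t 137 182 [487 153 138];t 138 182 [487 151 136];t 139 182 [486 146 140];t 140 182 [487 146 133];t 141 182 [490 147 122];t 132 183 [484 168 137];t 133 183 [483 163 141];t 134 183 [483 161 140];t 135 183 [483 158 141];t 136 183 [483 155 141];t 137 183 [483 151 143];t 138 183 [483 148 142];t 139 183 [483 146 142];t 140 183 [484 145 136];t 141 183 [486 145 126];t 142 183 [488 145 117];t 143 183 [490 147 103];t 132 184 [480 165 144];t 133 184 [480 163 143];t 134 184 [480 161 140];t 135 184 [480 157 142];t 136 184 [481 155 139];t 137 184 [480 152 139];t 138 184 [480 149 141];t 139 184 [480 146 139];t 140 184 [481 145 136];t 141 184 [483 145 127];t 142 184 [484 144 120];t 143 184 [486 145 107];t 132 185 [478 167 140];t 133 185 [477 163 141];t 134 185 [476 159 145];t 135 185 [477 157 141];t 136 185 [478 156 136];t 137 185 [478 153 137];t 138 185 [477 148 142];t 139 185 [477 146 140];t 140 185 [478 144 138];t 141 185 [479 144 1
[... 2327 characters left out ...]
 133];s 271 162 [450 140 135];s 272 162 [454 141 134];s 273 162 [459 146 131];s 274 162 [463 144 132];s 275 162 [467 145 131];s 281 187 [ 446 -107  155];s 282 188 [ 449 -112  153];s 280 189 [ 444 -101  144];s 281 189 [ 445 -113  150];s 282 189 [ 448 -119  153];s 281 190 [ 445 -113  146];s 282 190 [ 448 -117  148];s 281 191 [ 446 -110  140];s 282 191 [ 448 -116  143];
foot [142 185  20  27 335] ((460.19317626953125, 150.8272705078125), (80.39987182617188, 59.8669319152832), 12.199406623840332)
camR [[ 3.32140067e-01 -9.09836538e-01 -2.48757816e-01]
 [-9.43229678e-01 -3.20623229e-01 -8.67093939e-02]
 [-8.66159546e-04  2.63435419e-01 -9.64676645e-01]] [ 238.0269161  -472.37329176  372.40727346]
```

Fixture yaw is about -18.6° and stand yaw about 12°. The 80 x 60 foot fits exactly. I move to hover over the key with the fingers set to close across its thickness.

Emit:
{"method": "play_rows", "body": {"motion": [[0,35.3,-5.9,-3.2,0,0,-52],[0,35.3,-5.9,-3.2,0,0,-52],[0,35.3,-5.9,-3.2,0,0,-52],[0,35.3,-5.9,-3.2,0,0,-52],[0,35.3,-5.9,-3.2,0,0,-52],[0,35.3,-5.9,-3.2,0,0,-52],[0,35.3,-5.9,-3.2,0,0,-52],[0,35.3,-5.9,-3.2,0,0,-52],[0,35.3,-5.9,-3.2,0,0,-52],[0,35.3,-5.9,-3.2,0,0,-52]]}}

```text
clock: 0.93
position: [491.4, -319.6, 230.3]
orientation: [0.811, 0.585, 0.0, -0.0]
ft_force: [0.4, -0.3, -0.3]
gripper_width: 85.1
grip_force: 0.0
```

Emit:
{"method": "play_rows", "body": {"motion": [[0,0,0,0,0,0,0],[0,0,0,0,0,0,0],[0,0,0,0,0,0,0]]}}

```text
clock: 1.18
position: [486.9, -322.7, 230.5]
orientation: [0.812, 0.583, -0.0, -0.0]
ft_force: [-0.5, 0.3, 0.9]
gripper_width: 85.5
grip_force: 0.0
```

Run:
```python
from h import *
s=ctrl.get_state();print(s['position'],R.from_quat(s['orientation']).as_matrix().round(3).tolist(),s['joint_positions'])
p,im,d=cap('wrist','w1'); P=pts(p,d); z=P[...,2]
hsv=cv2.cvtColor(im,cv2.COLOR_RGB2HSV);h,sa,v=[hsv[...,i] for i in range(3)]
yel=(h>20)&(h<35)&(sa>150)&(v>90); red=((h<8)|(h>172))&(sa>150)&(v>70)
for nm,m in(('grip',yel&(z>140)&(z<180)),('gtop',yel&(z>166)&(z<175)),('knob',red&(z>97)&(z<108))):
    q=P[m]
    if len(q)>20: print(nm,len(q),np.median(q,0).round(1),cv2.minAreaRect(q[:,:2].astype(np.float32)),np.argwhere(m).mean(0)[::-1])
```

```text
[ 486.91818084 -322.69789962  230.53830231] [[0.32, 0.947, -0.0], [0.947, -0.32, 0.0], [0.0, -0.0, -1.0]] [-7.24662070e-01  3.61836330e-01  1.83975945e-01  1.39338769e+00
 -1.31935216e-04  1.17173510e+00]
grip 177 [ 487.5 -331.2  168.8] ((490.03515625, -326.0896911621094), (21.31932258605957, 9.618828773498535), 71.25651550292969) [279.94350282 216.06214689]
gtop 177 [ 487.5 -331.2  168.8] ((490.03515625, -326.0896911621094), (21.31932258605957, 9.618828773498535), 71.25651550292969) [279.94350282 216.06214689]
knob 433 [ 423.5 -298.6  100.7] ((423.34600830078125, -298.76434326171875), (20.865169525146484, 21.370180130004883), 24.411457061767578) [201.8891455  184.51039261]
```

View pics/w1.png

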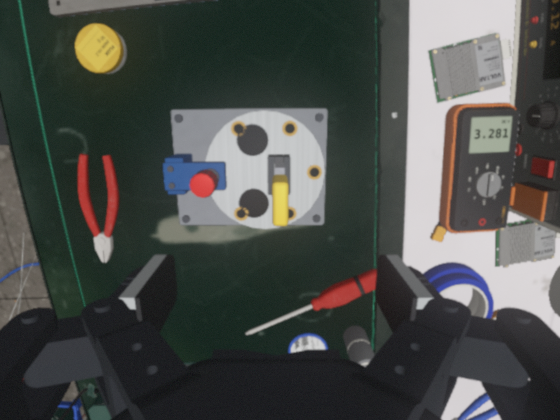

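Wrist view: the fixture is nearly square to the picture. The key's yellow grip is at (280,205) and the knob at (203,184). I check the grip extents along its column.

Run:
```python
from h import *
p,im,d=load('w1'); P=pts(p,d); o=np.array([486.9,-322.7,230.5]); T=np.array([[.32,.947,0],[.947,-.32,0],[0,0,-1.]])
Q=(P-o)@T
print(p['vertical_fov'],p['origin'])
for v in range(150,230,4): print(v,P[v,281].round(0),Q[v,281].round(0),im[v,281])
for v in(200,210,220): print(v,[(u,*Q[v,u].round(0)) for u in range(270,292)])
z=P[...,2]; m=(z>8)&(z<17); mm=np.zeros(m.shape,np.uint8); mm[100:232,165:332]=m[100:232,165:332]
mm=cv2.morphologyEx(mm,cv2.MORPH_OPEN,np.ones((3,3)));print(cv2.minAreaRect(P[mm>0][:,:2].astype(np.float32)))
```

```text
63.848475671806405 [ 509.18052442 -259.20448175  404.66888965]
150 [ 501. -300.   29.] [ 26.   6. 202.] [198 201 201]
154 [ 500. -303.   33.] [ 22.   6. 197.] [143 144 144]
158 [ 500. -302.   79.] [ 24.   6. 152.] [107 107 110]
162 [ 499. -302.  105.] [ 24.   5. 126.] [108 107 110]
166 [ 499. -302.  128.] [ 24.   5. 102.] [113 112 116]
170 [ 498. -304.  133.] [22.  5. 97.] [173 174 179]
174 [ 497. -306.  136.] [19.  5. 94.] [155 149 133]
178 [ 497. -306.  155.] [19.  4. 76.] [136 119  65]
182 [ 497. -307.  167.] [19.  4. 63.] [184 163  80]
186 [ 496. -309.  169.] [16.  4. 62.] [228 214 103]
190 [ 495. -312.  169.] [13.  4. 61.] [229 215 103]
194 [ 494. -315.  168.] [10.  4. 63.] [229 214 102]
198 [ 493. -317.  169.] [ 7.  4. 61.] [230 214 102]
202 [ 492. -320.  170.] [ 4.  4. 61.] [229 213  99]
206 [ 491. -323.  169.] [ 1.  4. 62.] [229 211  98]
210 [ 490. -326.  169.] [-2.  4. 61.] [229 211  96]
214 [ 489. -329.  168.] [-5.  4. 63.] [229 210  95]
218 [ 488. -332.  168.] [-8.  4. 63.] [228 208  92]
222 [ 488. -335.  169.] [-11.   4.  62.] [229 207  92]
226 [ 470. -394.   -1.] [-73.  
[... 3458 characters left out ...]
t64(-9.0), np.float64(5.0), np.float64(61.0)), (283, np.float64(-9.0), np.float64(6.0), np.float64(61.0)), (284, np.float64(-9.0), np.float64(7.0), np.float64(61.0)), (285, np.float64(-9.0), np.float64(7.0), np.float64(61.0)), (286, np.float64(-10.0), np.float64(8.0), np.float64(63.0)), (287, np.float64(-10.0), np.float64(9.0), np.float64(63.0)), (288, np.float64(-55.0), np.float64(15.0), np.float64(201.0)), (289, np.float64(-55.0), np.float64(16.0), np.float64(202.0)), (290, np.float64(-56.0), np.float64(17.0), np.float64(203.0)), (291, np.float64(-55.0), np.float64(18.0), np.float64(201.0))]
((458.2740173339844, -311.503173828125), (139.9488067626953, 179.6438446044922), 71.43880462646484)
```

Emit:
{"method": "play_rows", "body": {"motion": [[0,0.3,0.35,3,0,0,0],[0,0.3,0.35,6,0,0,0],[0,0.3,0.35,9,0,0,0],[0,0.3,0.35,9.7,0,0,0],[0,0.3,0.35,9.7,0,0,0],[0.4,0.3,0.35,9.7,0,0,0],[0.7,0.3,0.35,9.7,0,0,0],[1,0.3,0.35,9.7,0,0,0],[1,0.3,0.35,9.7,0,0,0],[1,0.3,0.35,9.7,0,0,0]]}}

```text
clock: 2.07
position: [492.4, -320.8, 134.5]
orientation: [0.812, 0.584, 0.0, 0.001]
ft_force: [0.5, 0.9, 0.0]
gripper_width: 25.6
grip_force: 0.0
```

Emit:
{"method": "play_rows", "body": {"motion": [[1,0,0,0,0,0,0],[1,0,0,0,0,0,0],[1,0,0,0,0,0,0],[1,0,0,0,0,0,0]]}}

```text
clock: 2.4
position: [492.4, -320.7, 134.3]
orientation: [0.812, 0.584, 0.0, 0.001]
ft_force: [-0.6, 0.8, 6.0]
gripper_width: 9.2
grip_force: 58.8
```

Emit:
{"method": "play_rows", "body": {"motion": [[1,0,0,-0.5,0,0,0],[1,0,0,-1,0,0,0],[1,0,0,-2,0,0,0],[1,0,0,-3,0,0,0],[1,0,0,-4.5,0,0,0],[1,0,0,-6,0,0,0],[1,0,0,-8,0,0,0],[1,0,0,-9,0,0,0],[1,0,0,-9,0,0,0],[1,0,0,-9,0,0,0]]}}

```text
clock: 3.23
position: [492.2, -320.6, 223.8]
orientation: [0.812, 0.584, 0.0, 0.0]
ft_force: [0.2, 0.4, -1.7]
gripper_width: 8.9
grip_force: 58.7
```

Run:
```python
from h import *
s=ctrl.get_state();print(s['position'],s['ft_force'],s['torque'],s['gripper_width'])
p,im,d=cap('wrist','w2')
_,si,_=cap('scene','s2')
a=cv2.resize(im[140:420,140:420],(400,400)); b=cv2.resize(si[140:280,230:370],(400,400),interpolation=cv2.INTER_CUBIC)
cv2.imwrite('pics/c2.png',np.hstack([a,b])[:,:,::-1])
```

```text
[ 492.22096906 -320.58797834  223.84350079] [ 0.20747113  0.3805921  -1.74071012] [-0.02048825  0.01226011  0.01428319] 8.857498717859993
```

View pics/c2.png

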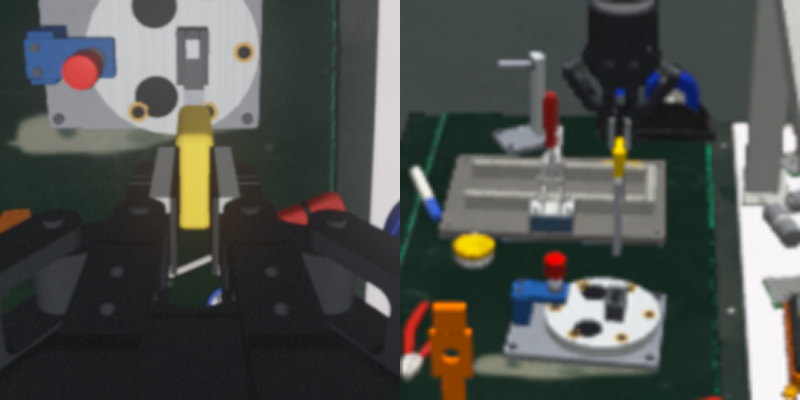

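c2 shows the key held between the pads, yellow grip at (195,175), with the slot empty at (192,55). I carry it in front of the clamp.

Emit:
{"method": "play_rows", "body": {"motion": [[1,0.8,-3.3,0,0,0,0],[1,1.6,-6.6,0,0,0,0],[1,2.4,-9.8,0,0,0,0],[1,3.2,-13.1,0,0,0,-3],[1,4,-16.4,0,0,0,-6],[1,6.8,-17.4,0,0,0,-9],[1,9.6,-18.5,0,0,0,-12],[1,12.5,-19.5,0,0,0,-15],[1,15.3,-20.5,0,0,0,-18],[1,18.1,-21.5,0,0,0,-20]]}}

```text
clock: 4.17
position: [345.1, -78.9, 223.0]
orientation: [0.698, 0.717, -0.0, -0.0]
ft_force: [0.4, -0.1, -1.3]
gripper_width: 8.9
grip_force: 58.8
```

Emit:
{"method": "play_rows", "body": {"motion": [[1,3.2,0,0,0,0,-2],[1,6.4,0.5,0,0,0,-4],[1,9.6,1,0,0,0,-6],[1,12.8,2,1,0,0,-8],[1,16,3,2.5,0,0,-10.6],[1,19,4,4,0,0,-10.6],[1,21.2,4.1,5.6,0,0,-10.6],[1,21.2,4.1,5.6,0,0,-10.6],[1,21.2,4.1,5.6,0,0,-10.6]]}}

```text
clock: 4.92
position: [380.6, 133.2, 166.5]
orientation: [0.628, 0.778, -0.001, -0.001]
ft_force: [0.0, 0.2, -0.9]
gripper_width: 8.9
grip_force: 58.8
```

Run:
```python
from h import *
s=ctrl.get_state();o=s['position'];T=R.from_quat(s['orientation']).as_matrix();print(o,T.round(3).tolist(),s['ft_force'],s['joint_positions'][5])
p,im,d=cap('wrist','w3'); P=pts(p,d); Q=(P-o)@T
cv2.imwrite('pics/w3.png',im[:,:,::-1])
z=P[...,2]
print('near side', [(u,v,*Q[v,u].round().astype(int)) for v in range(60,330,6) for u in range(285,470,8) if 115<z[v,u]<148])
```

```text
[380.56904118 133.20575562 166.49369525] [[-0.211, 0.978, -0.003], [0.978, 0.211, -0.001], [0.0, -0.003, -1.0]] [ 0.02057739  0.18671282 -0.85586289] 1.4925871916535898
near side [(421, 192, np.int64(14), np.int64(101), np.int64(50)), (421, 198, np.int64(12), np.int64(97), np.int64(39)), (429, 198, np.int64(14), np.int64(100), np.int64(34)), (437, 198, np.int64(14), np.int64(105), np.int64(33)), (445, 198, np.int64(14), np.int64(110), np.int64(33)), (413, 204, np.int64(7), np.int64(94), np.int64(45)), (421, 204, np.int64(10), np.int64(95), np.int64(33)), (429, 204, np.int64(11), np.int64(98), np.int64(29)), (437, 204, np.int64(12), np.int64(101), np.int64(25)), (445, 204, np.int64(12), np.int64(107), np.int64(26)), (389, 210, np.int64(5), np.int64(75), np.int64(37)), (397, 210, np.int64(5), np.int64(81), np.int64(37)), (405, 210, np.int64(5), np.int64(85), np.int64(35)), (413, 210, np.int64(5), np.int64(91), np.int64(36)), (421, 210, np.int64(6), np.int64(94), np.int64(31)), (429, 210, np.int64(8), np.int64(98), np.int64(28)), (437, 210, np.int64(8), np.int64(103), np.int64(27)), (44
[... 1013 characters left out ...]
, 222, np.int64(-2), np.int64(75), np.int64(34)), (413, 222, np.int64(-5), np.int64(94), np.int64(41)), (421, 222, np.int64(-1), np.int64(95), np.int64(30)), (429, 222, np.int64(0), np.int64(99), np.int64(27)), (437, 222, np.int64(0), np.int64(104), np.int64(27)), (445, 222, np.int64(0), np.int64(109), np.int64(28)), (421, 228, np.int64(-6), np.int64(96), np.int64(32)), (429, 228, np.int64(-4), np.int64(99), np.int64(27)), (437, 228, np.int64(-4), np.int64(104), np.int64(26)), (445, 228, np.int64(-5), np.int64(110), np.int64(28)), (429, 234, np.int64(-8), np.int64(99), np.int64(27)), (437, 234, np.int64(-8), np.int64(105), np.int64(27)), (445, 234, np.int64(-8), np.int64(110), np.int64(27))]
```

View pics/w3.png

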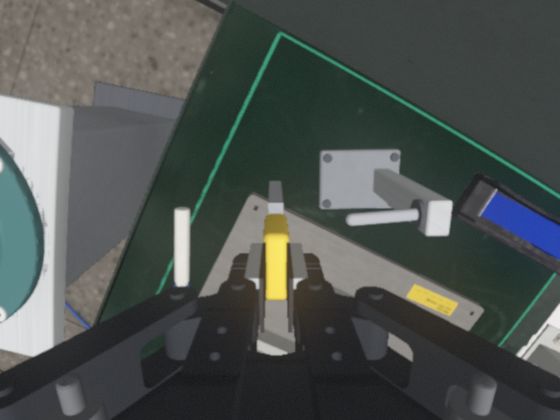

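The wrist view shows the peg tip at (348,220), the peg root at (415,214) and the post top at (434,217). The held key's grip is at (276,258). I measure the key and peg lateral positions in the tool frame.

Run:
```python
from h import *
p,im,d=load('w3'); P=pts(p,d)
o=np.array([380.57,133.21,166.49]);T=np.array([[-.211,.978,-.003],[.978,.211,-.001],[0,-.003,-1]])
Q=(P-o)@T; z=P[...,2]
hsv=cv2.cvtColor(im,cv2.COLOR_RGB2HSV);h,s,v=[hsv[...,i] for i in range(3)]
m=(h>20)&(h<35)&(s>100)&(v>120); m[:,:250]=0;m[:,300:]=0
t=m&(Q[...,2]<-32)&(Q[...,2]>-42); print('grip top',t.sum(),np.percentile(Q[t],[1,50,99],axis=0).round(1))
for u in range(344,416,6):
    c=[(vv,Q[vv,u]) for vv in range(200,235) if 118<z[vv,u]<150]
    if c: a=np.array([x[1] for x in c]); print(u,c[0][0],c[-1][0],'x',a[0][0].round(1),a[-1][0].round(1),'mean',a[:,0].mean().round(1),'y',a[:,1].mean().round(1),'ztop',np.median(a[:,2]).round(1))
for vv in range(180,300,8): print(vv,Q[vv,276].round(1),end=';')
```

```text
grip top 1392 [[-17.8  -3.9 -41. ]
 [  0.2   1.  -34.4]
 [ 14.5   5.5 -32.4]]
350 214 225 x 4.8 -2.4 mean 1.5 y 47.7 ztop 27.5
356 213 225 x 5.0 -2.5 mean 1.6 y 51.6 ztop 27.9
362 213 224 x 5.1 -2.1 mean 1.7 y 55.6 ztop 28.8
368 212 224 x 4.8 -2.6 mean 1.8 y 59.6 ztop 29.0
374 212 223 x 4.7 -1.9 mean 2.0 y 63.6 ztop 29.5
380 211 223 x 4.9 -2.7 mean 1.8 y 67.9 ztop 31.3
386 211 222 x 5.2 -1.8 mean 2.2 y 71.8 ztop 31.1
392 210 221 x 5.5 -1.0 mean 2.5 y 76.1 ztop 32.2
398 210 221 x 5.3 -1.7 mean 2.3 y 80.3 ztop 32.9
404 209 220 x 5.5 -1.1 mean 2.6 y 84.7 ztop 34.1
410 209 220 x 5.6 -1.5 mean 2.4 y 89.0 ztop 34.9
180 [ -0.9   1.  166.5];188 [19.7  1.  36.5];196 [19.9  1.  14.7];204 [18.9  1.   0.7];212 [14.7  1.  -0.1];220 [ 15.   1. -15.];228 [ 14.6   1.  -25.7];236 [ 13.4   1.  -33.2];244 [ 10.    1.  -34.2];252 [  6.7   1.  -35.3];260 [  2.3   1.  -34.4];268 [ -1.9   1.  -33.8];276 [ -5.9   1.  -33.9];284 [ -9.3   1.  -35.3];292 [-14.2   1.  -33.9];
```

Key centre is at tool x -2.3 and the peg at +1.3 to +2, so I shift +3.6 mm. Heights match: eye at 30.5, tip axis at 30.3.

Emit:
{"method": "play_rows", "body": {"motion": [[1,0.36,1.5,0,0,0,0],[1,0.36,2.8,0,0,0,0],[1,0.36,2.8,0,0,0,0],[1,0.36,3.5,0,0,0,0],[1,0.36,4,0,0,0,0],[1,0.37,4.5,0.05,0,0,0],[1,0.38,5,0.15,0,0,0],[1,0.38,5,0.15,0,0,0]]}}

```text
clock: 5.63
position: [430.6, 146.7, 166.0]
orientation: [0.629, 0.777, 0.0, 0.0]
ft_force: [-0.4, 0.7, -1.7]
gripper_width: 8.9
grip_force: 58.8
```

Run:
```python
from h import *
s=ctrl.get_state();o=s['position'];print(o,s['ft_force'],s['torque'])
p,im,d=cap('wrist','w4'); _,si,_=cap('scene','s4')
a=cv2.resize(im[150:300,220:470],(600,360)); b=cv2.resize(si[145:205,250:310],(360,360),interpolation=cv2.INTER_CUBIC)
cv2.imwrite('pics/c4.png',np.hstack([cv2.resize(a,(440,360)),b])[:,:,::-1])
```

```text
[430.59048501 146.66716764 165.99495085] [-0.3531458   0.65682309 -1.65875036] [-0.01357105 -0.04058343 -0.00839049]
```

View pics/c4.png

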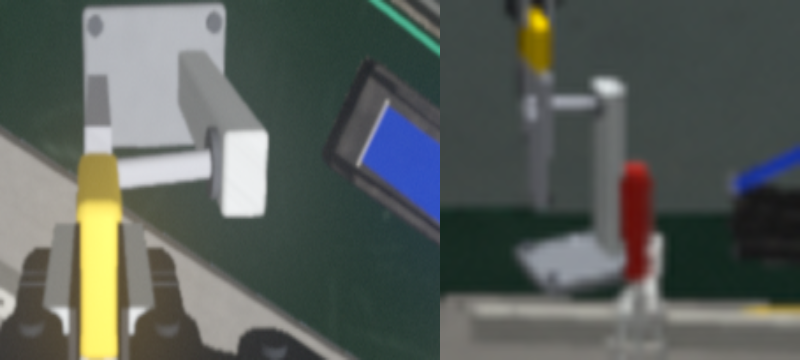

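c4 shows the peg passing through the eye, with the tip just showing left of the key at (528,108) and no contact force. I go on to mid-peg, then lower.

Emit:
{"method": "play_rows", "body": {"motion": [[1,0.02,0.7,0.12,0,0,0],[1,0.04,1.4,0.25,0,0,0],[1,0.05,2,0.4,0,0,0],[1,0.05,2,0.4,0,0,0],[1,0.05,2,0.7,0,0,0],[1,0.05,2,0.85,0,0,0],[1,0.05,2,0.85,0,0,0]]}}

```text
clock: 6.32
position: [448.9, 151.3, 157.3]
orientation: [0.629, 0.777, -0.0, -0.0]
ft_force: [0.4, -0.1, -1.6]
gripper_width: 9.4
grip_force: 58.8
```

Emit:
{"method": "play_rows", "body": {"motion": [[1,0,0,0.07,0,0,0],[1,0,0,0.13,0,0,0],[1,0,0,0.13,0,0,0]]}}

```text
clock: 6.57
position: [449.3, 151.3, 156.4]
orientation: [0.629, 0.777, 0.0, 0.0]
ft_force: [-0.3, -0.2, 0.4]
gripper_width: 9.2
grip_force: 59.0
```

Contact: the vertical force has risen by 2 N, so the peg now carries the key. I release and rise.

Emit:
{"method": "play_rows", "body": {"motion": [[0.9,0,0,0,0,0,0],[0.8,0,0,0,0,0,0],[0.6,0,0,0,0,0,0],[0.3,0,0,0,0,0,0],[0,0,0,0,0,0,0],[0,0,0,0,0,0,0],[0,0,0,-1,0,0,0],[0,0,0,-3,0,0,0],[0,0,0,-6,0,0,0],[0,0,0,-9,0,0,0]]}}

```text
clock: 7.4
position: [448.7, 151.2, 247.2]
orientation: [0.629, 0.777, -0.0, -0.0]
ft_force: [1.1, -0.6, 0.3]
gripper_width: 85.1
grip_force: 0.0
```

Run:
```python
from h import *
s=ctrl.get_state();o=s['position'];print(o,s['ft_force'],s['gripper_width'])
p,im,d=cap('wrist','w5'); _,si,_=cap('scene','s5')
a=cv2.resize(im[120:300,160:460],(600,360)); b=cv2.resize(si[145:205,250:310],(360,360),interpolation=cv2.INTER_CUBIC)
cv2.imwrite('pics/c5.png',np.hstack([cv2.resize(a,(440,360)),b])[:,:,::-1])
```

```text
[448.73023319 151.23130908 247.22559914] [ 1.13110113 -0.59493862  0.27847475] 85.11236728795744
```

View pics/c5.png

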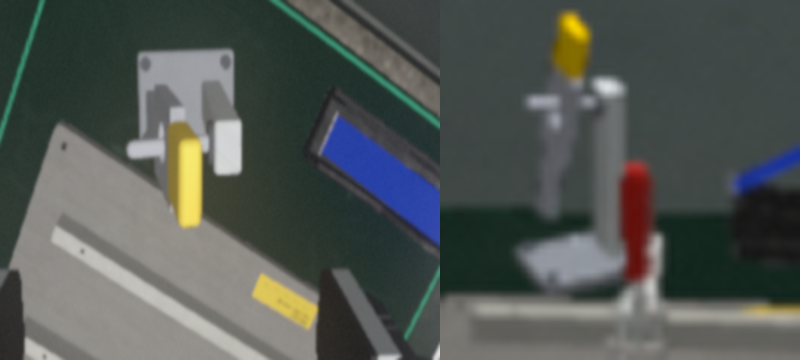

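c5 shows the key hanging on the peg by its eye, with the peg tip visible beyond it at (140,150) left and (535,102) right. The gripper is clear. I now travel back in front of the clamp to the knob.

Emit:
{"method": "play_rows", "body": {"motion": [[0,-1.8,-2.4,-1,0,0,0],[0,-3.6,-4.8,-2,0,0,3],[0,-5.5,-7.2,-2,0,0,6],[0,-7.3,-9.6,-2,0,0,9],[0,-10.6,-10.4,-2,0,0,12],[0,-13.9,-11.2,-2,0,0,15],[0,-17.2,-12,-2,0,0,18],[0,-20.5,-12.8,-2,0,0,21],[0,-23.8,-13.6,-2,0,0,24],[0,-26.8,-13.4,-2,0,0,27]]}}

```text
clock: 8.33
position: [372.8, -140.6, 266.2]
orientation: [0.794, 0.607, -0.0, 0.0]
ft_force: [0.8, 0.6, 0.4]
gripper_width: 85.5
grip_force: 0.0
```

Emit:
{"method": "play_rows", "body": {"motion": [[0,-3,1.9,0,0,0,2],[0,-6,3.8,0,0,0,3.6],[0,-9,5.7,2,0,0,3.6],[0,-12,7.6,5,0,0,3.6],[0,-14,9,8,0,0,3.6],[0,-14,9,10,0,0,3.6],[0,-14,9,11.5,0,0,3.6],[0,-14,9,11.5,0,0,3.6],[0,-14,9,11.5,0,0,3.6]]}}

```text
clock: 9.08
position: [424.4, -296.8, 151.0]
orientation: [0.812, 0.584, -0.0, -0.001]
ft_force: [-1.2, -0.1, -0.0]
gripper_width: 85.6
grip_force: 0.0
```

Run:
```python
from h import *
s=ctrl.get_state();o=s['position'];T=R.from_quat(s['orientation']).as_matrix();print(o,T.round(3).tolist())
p,im,d=cap('wrist','w6'); P=pts(p,d); Q=(P-o)@T;z=P[...,2]
hsv=cv2.cvtColor(im,cv2.COLOR_RGB2HSV);h,sa,v=[hsv[...,i] for i in range(3)]
red=((h<8)|(h>172))&(sa>120)&(v>60); t=red&(z>96)&(z<109)&(abs(Q[...,0])<40)&(abs(Q[...,1])<40)
print(t.sum(),Q[t].min(0).round(1),Q[t].max(0).round(1),cv2.minEnclosingCircle(Q[t][:,:2].astype(np.float32)),np.median(Q[t],0))
_,si,_=cap('scene','s6')
b=cv2.resize(si[145:265,250:330],(400,600),interpolation=cv2.INTER_CUBIC)
cv2.imwrite('pics/c6.png',np.hstack([cv2.resize(im[100:400,180:380],(400,600)),b])[:,:,::-1])
```

```text
[ 424.36358565 -296.80611048  151.01957127] [[0.319, 0.948, -0.001], [0.948, -0.319, 0.001], [0.001, -0.001, -1.0]]
809 [-13.5 -11.9  48.3] [ 8.9 10.6 54.8] ((-2.350890874862671, -0.8460804224014282), 11.573202133178711) [-1.49185375 -0.67603503 50.31855929]
```

View pics/c6.png

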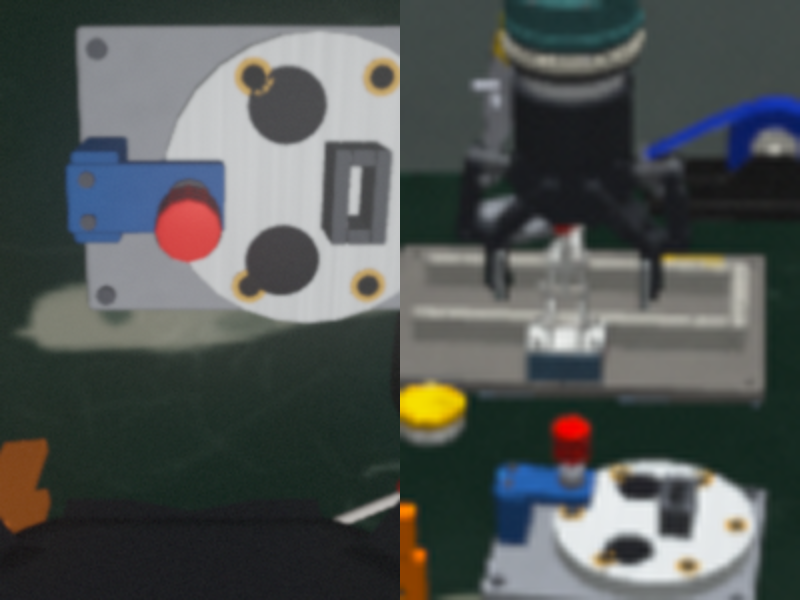

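Wrist view: knob at (188,225) in the crop, lying at (-2.3, -0.8) mm in the tool frame. The key is still on the peg. I descend and close on the knob.

Emit:
{"method": "play_rows", "body": {"motion": [[0,-0.22,-0.08,3,0,0,0],[0,-0.22,-0.08,6,0,0,0],[0,-0.22,-0.08,8,0,0,0],[0,-0.22,-0.08,8,0,0,0],[0.4,-0.22,-0.08,8,0,0,0],[0.7,-0.22,-0.08,8,0,0,0],[1,-0.22,-0.08,8,0,0,0],[1,-0.22,-0.08,8,0,0,0],[1,-0.22,-0.08,8,0,0,0],[1,-0.22,-0.08,8,0,0,0]]}}

```text
clock: 10.02
position: [423.5, -299.2, 71.9]
orientation: [0.812, 0.584, 0.0, 0.0]
ft_force: [-0.3, -0.6, 0.6]
gripper_width: 12.2
grip_force: 0.0
```

Emit:
{"method": "play_rows", "body": {"motion": [[1,0,0,0,0,0,0],[1,0,0,0,0,0,0],[1,0,0,0,0,0,0]]}}

```text
clock: 10.27
position: [423.3, -299.1, 71.4]
orientation: [0.812, 0.584, 0.0, 0.0]
ft_force: [-0.1, 0.6, -0.4]
gripper_width: -0.2
grip_force: 0.0
```

The gripper shut without catching the knob. I look before moving.

Run:
```python
from h import *
s=ctrl.get_state();print(s['position'],s['ft_force'],s['gripper_width'])
p,im,d=cap('wrist','w7')
_,si,_=cap('scene','s7')
b=cv2.resize(si[195:280,255:335],(400,420),interpolation=cv2.INTER_CUBIC)
cv2.imwrite('pics/c7.png',np.hstack([cv2.resize(im[150:420,140:400],(400,420)),b])[:,:,::-1])
```

```text
[ 423.31139016 -299.05581023   71.42047139] [-0.1445037   0.61506036 -0.43214474] -0.24069761657364153
```

View pics/c7.png

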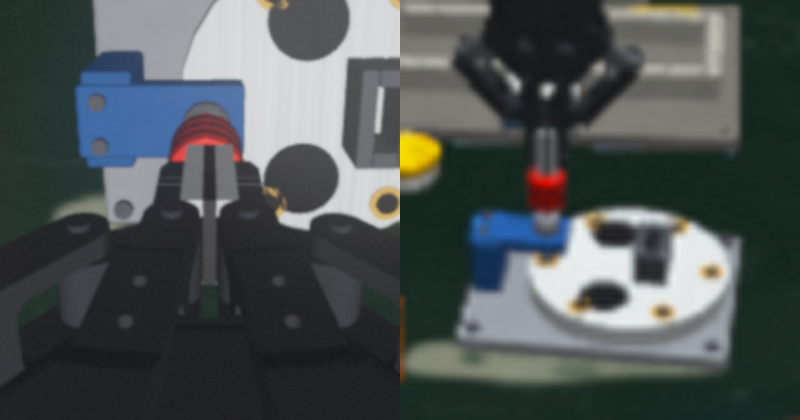

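Run:
```python
from h import *
s=ctrl.get_state();o=s['position'];T=R.from_quat(s['orientation']).as_matrix()
p,im,d=load('w7'); P=pts(p,d); Q=(P-o)@T
print(p['origin'],s['joint_positions'].round(3))
U=140+260/400*np.array([195,210,220,190,210,207,207,207,207]); V=150+270/420*np.array([180,160,190,150,150,130,120,110,105])
for u,v in zip(U.astype(int),V.astype(int)): print(u,v,im[v,u],P[v,u].round(1),Q[v,u].round(1))
p,im,d=load('s7'); P=pts(p,d)
for y in range(60,215,10):
  for x in (135,145,155):
    u,v=int(255+x/5),int(195+y*85/420); print(u,v,im[v,u],P[v,u].round(),end=' ')
  print()
```

```text
[ 445.41037503 -235.47313395  245.52582145] [-0.772  0.326 -0.32   0.926 -0.     1.123]
266 265 [113 116 117] [ 424.1 -287.1  129.3] [ 11.6  -3.1 -58. ]
276 252 [53 52 57] [ 427.8 -287.8  118.2] [ 12.1   0.7 -46.9]
283 272 [114 115 117] [ 430.1 -288.9  135.6] [ 11.8   3.2 -64.2]
263 246 [116 117 120] [ 422.5 -286.1  111.6] [ 12.   -4.8 -40.2]
276 246 [53 51 58] [ 427.8 -288.   111.3] [ 11.8   0.7 -40. ]
274 233 [99 55 62] [ 426.9 -287.7   95.4] [ 11.9  -0.2 -24. ]
274 227 [125  60  63] [ 426.6 -288.2   85.2] [ 11.3  -0.3 -13.8]
274 220 [110 112 117] [ 425.1 -292.3   60.4] [ 6.9 -0.4 10.9]
274 217 [105 107 114] [ 425.5 -291.    59.1] [ 8.3 -0.4 12.3]
282 207 [27 28 32] [ 414. -305.  194.] 284 207 [26 27 30] [ 419. -311.  197.] 286 207 [26 28 31] [ 424. -320.  202.] 
282 209 [26 28 32] [ 413. -311.  190.] 284 209 [25 26 30] [ 419. -312.  190.] 286 209 [25 27 30] [ 425. -317.  192.] 
282 211 [29 30 33] [ 413. -312.  183.] 284 211 [63 66 67] [ 421. -303.  176.] 286 211 [32 33 37] [ 425. -316.  184.] 
282 213 [50 52 53] [ 412. -314.  177.] 284 213 [183 186 184] [ 456. -107.   43.] 286 213
[... 774 characters left out ...]
119.] 284 227 [65 67 68] [ 419. -307.  117.] 286 227 [58 60 62] [ 426. -308.  116.] 
282 229 [142  74  73] [ 413. -306.  109.] 284 229 [78 66 67] [ 419. -307.  109.] 286 229 [122  68  67] [ 425. -314.  113.] 
282 231 [202  29  21] [ 413. -306.  101.] 284 231 [220  27  14] [ 419. -311.  104.] 286 231 [199  37  31] [ 426. -309.  101.] 
282 233 [104  15  12] [ 412. -308.   95.] 284 233 [113  15  12] [ 419. -310.   95.] 286 233 [110  18  14] [ 424. -318.   99.] 
282 235 [97 15 11] [ 413. -304.   83.] 284 235 [99 14 10] [ 419. -309.   86.] 286 235 [96 15 11] [ 425. -310.   86.] 
282 237 [91 48 51] [ 412. -307.   77.] 284 237 [109  38  38] [ 418. -312.   80.] 286 237 [96 57 57] [ 426. -307.   76.]
```

Run:
```python
from h import *
T=np.array([[.32,.947,0],[.947,-.32,0],[0,0,-1.]])
for f,o,us,vs in(('w1',[486.9,-322.7,230.5],(150,165,172),range(250,300,6)),('w2',[492.2,-320.6,223.8],(255,262,296,303),range(210,300,6)),('w7',[423.3,-299.05,71.4],(263,268,283,287),range(225,290,4))):
    p,im,d=load(f);Q=(pts(p,d)-np.array(o))@T
    for u in us: print(f,u,[(v,*Q[v,u].round().astype(int).tolist(),int(im[v,u,0])) for v in vs])
```

```text
w1 150 [(250, -106, -164, 231, 37), (256, -115, -165, 231, 35), (262, 12, -48, -57, 99), (268, 12, -46, -61, 100), (274, 12, -44, -67, 96), (280, 12, -43, -70, 32), (286, 11, -42, -73, 29), (292, 8, -42, -72, 29), (298, 6, -42, -73, 30)]
w1 165 [(250, -106, -144, 230, 36), (256, 11, -44, -50, 72), (262, 12, -42, -56, 32), (268, 10, -42, -57, 26), (274, 7, -42, -57, 28), (280, 5, -42, -58, 34), (286, 3, -42, -60, 26), (292, 1, -42, -60, 28), (298, -1, -42, -61, 28)]
w1 172 [(250, -107, -135, 232, 36), (256, 10, -42, -47, 34), (262, 8, -42, -48, 33), (268, 5, -43, -47, 29), (274, 3, -42, -49, 32), (280, 0, -42, -49, 30), (286, -2, -42, -51, 27), (292, -4, -42, -51, 30), (298, -6, -42, -53, 27)]
w2 255 [(210, -41, -23, 193, 70), (216, -48, -23, 194, 69), (222, -56, -23, 195, 184), (228, -62, -23, 194, 195), (234, -81, -25, 225, 124), (240, -90, -26, 225, 70), (246, 12, -8, -40, 106), (252, 12, -8, -46, 105), (258, 12, -8, -53, 107), (264, 12, -7, -58, 106), (270, 12, -7, -62, 105), (276, 12, -7, -67, 108), (282, 10, -7, -69, 161), (288, 12, -6, -77, 76), (294, 11, -6, -79, 49)]
w2 262 [
[... 2110 characters left out ...]
, 197), (245, 12, 4, -38, 117), (249, 12, 4, -43, 117), (253, 12, 4, -48, 117), (257, 12, 3, -52, 117), (261, 12, 3, -55, 116), (265, 12, 3, -58, 116), (269, 12, 3, -62, 115), (273, 12, 3, -64, 115), (277, 12, 3, -68, 122), (281, 11, 3, -69, 201), (285, 12, 3, -74, 93), (289, 13, 3, -79, 54)]
w7 287 [(225, 3, 7, 12, 107), (229, 9, 6, -10, 98), (233, 10, 6, -19, 98), (237, 10, 6, -24, 102), (241, 9, 6, -27, 153), (245, 12, 5, -39, 117), (249, 11, 5, -42, 116), (253, 11, 5, -46, 116), (257, 12, 5, -51, 117), (261, 12, 5, -55, 115), (265, 12, 5, -58, 115), (269, 12, 5, -61, 115), (273, 12, 5, -65, 113), (277, 12, 4, -69, 122), (281, 13, 4, -73, 93), (285, 13, 4, -76, 47), (289, 13, 4, -78, 43)]
```

The depth in both cameras agrees: the pads span 34–69 mm behind the reported TCP. The real fingertips are at about z 105, just above the knob top, so the pads closed over it. I open, lower gently in steps and watch the force.

Emit:
{"method": "play_rows", "body": {"motion": [[0.6,0,0,0,0,0,0],[0.2,0,0,0,0,0,0],[0,0,0,0,0,0,0],[0,0,0,0,0,0,0],[0,0,0,0,0,0,0],[0,0,0,0.5,0,0,0],[0,0,0,1,0,0,0],[0,0,0,1.4,0,0,0],[0,0,0,1.4,0,0,0]]}}

```text
clock: 11.12
position: [422.8, -298.6, 56.3]
orientation: [0.812, 0.584, -0.0, -0.001]
ft_force: [0.4, -0.2, -0.8]
gripper_width: 85.6
grip_force: 0.0
```

Emit:
{"method": "play_rows", "body": {"motion": [[0,0,0,0.2,0,0,0],[0,0,0,0.4,0,0,0],[0,0,0,0.6,0,0,0],[0,0,0,0.6,0,0,0]]}}

```text
clock: 11.45
position: [423.2, -298.9, 51.0]
orientation: [0.812, 0.584, -0.0, -0.0]
ft_force: [0.1, 0.2, 0.2]
gripper_width: 85.5
grip_force: 0.0
```

Emit:
{"method": "play_rows", "body": {"motion": [[0,0,0,0.2,0,0,0],[0,0,0,0.4,0,0,0],[0,0,0,0.6,0,0,0],[0,0,0,0.8,0,0,0],[0,0,0,0.8,0,0,0]]}}

```text
clock: 11.87
position: [423.1, -298.9, 43.0]
orientation: [0.812, 0.584, -0.0, -0.0]
ft_force: [0.8, -0.5, 0.3]
gripper_width: 85.2
grip_force: 0.0
```

Emit:
{"method": "play_rows", "body": {"motion": [[0.4,0,0,0,0,0,0],[0.8,0,0,0,0,0,0],[1,0,0,0,0,0,0],[1,0,0,0,0,0,0],[1,0,0,0,0,0,0],[1,0,0,0,0,0,0],[1,0,0,0,0,0,0],[1,0,0,0,0,0,0]]}}

```text
clock: 12.53
position: [422.3, -298.7, 43.8]
orientation: [0.812, 0.584, -0.001, -0.001]
ft_force: [-9.4, 2.6, 12.8]
gripper_width: 22.3
grip_force: 58.3
```

Knob gripped: opening 22 mm, grip 58 N. I pull straight up.

Emit:
{"method": "play_rows", "body": {"motion": [[1,0,0,-0.3,0,0,0],[1,0,0,-0.6,0,0,0],[1,0,0,-1,0,0,0],[1,0,0,-1,0,0,0]]}}

```text
clock: 12.87
position: [422.2, -298.6, 53.2]
orientation: [0.812, 0.583, -0.001, -0.001]
ft_force: [-5.7, -1.5, -9.2]
gripper_width: 22.0
grip_force: 59.3
```

Emit:
{"method": "play_rows", "body": {"motion": [[1,0,0,-0.3,0,0,0],[1,0,0,-0.6,0,0,0],[1,0,0,-0.9,0,0,0],[1,0,0,-0.9,0,0,0]]}}

```text
clock: 13.2
position: [422.2, -298.6, 61.9]
orientation: [0.812, 0.583, -0.001, -0.001]
ft_force: [-5.6, -2.4, -10.0]
gripper_width: 22.2
grip_force: 59.3
```

Emit:
{"method": "play_rows", "body": {"motion": [[1,0,0,-0.1,0,0,0],[1,0,0,-0.2,0,0,0],[1,0,0,-0.2,0,0,0]]}}

```text
clock: 13.45
position: [422.2, -298.6, 63.6]
orientation: [0.812, 0.583, -0.001, -0.001]
ft_force: [-4.6, -2.4, -11.6]
gripper_width: 22.5
grip_force: 59.3
```

Emit:
{"method": "play_rows", "body": {"motion": [[1,0,0,-0.1,0,0,0],[1,0,0,-0.1,0,0,0],[1,0,0,-0.1,0,0,0]]}}

```text
clock: 13.7
position: [422.1, -298.5, 64.0]
orientation: [0.812, 0.583, -0.001, -0.001]
ft_force: [-2.4, -3.9, -21.5]
gripper_width: 22.0
grip_force: 61.7
```

The force jumped at 20.2 mm of travel, so the plunger is at its stop. I check that it holds and that the key is still hanging.

Run:
```python
from h import *
p,im,d=cap('scene','s8'); P=pts(p,d)
s=ctrl.get_state();print(s['clock'],s['position'],s['ft_force'],s['gripper_width'])
hsv=cv2.cvtColor(im,cv2.COLOR_RGB2HSV);h,sa,v=[hsv[...,i] for i in range(3)]
red=((h<8)|(h>172))&(sa>150)&(v>60); m=np.zeros_like(red); m[222:245,276:294]=red[222:245,276:294]; m&=abs(P[...,1]+305)<25
print('knob z',np.percentile(P[m][:,2],[3,50,97]))
b=cv2.resize(im[140:280,230:340],(550,600),interpolation=cv2.INTER_CUBIC)
cv2.imwrite('pics/c8.png',b[:,:,::-1])
p,t,d=cap('top','t8'); P=pts(p,d); hs=cv2.cvtColor(t,cv2.COLOR_RGB2HSV); y=(hs[...,0]>20)&(hs[...,0]<35)&(hs[...,1]>120)&(P[...,2]>120)
print('yellow high',y.sum(),np.median(P[y],0) if y.any() else '')
```

```text
13.75 [ 422.1496561  -298.52532052   64.02903845] [ -4.13380144  -4.35048275 -21.81262553] 21.96989276344472
knob z [ 97.53555635 116.57313319 124.17242411]
yellow high 101 [453.55616088 147.14003875 187.60177238]
```

View pics/c8.png

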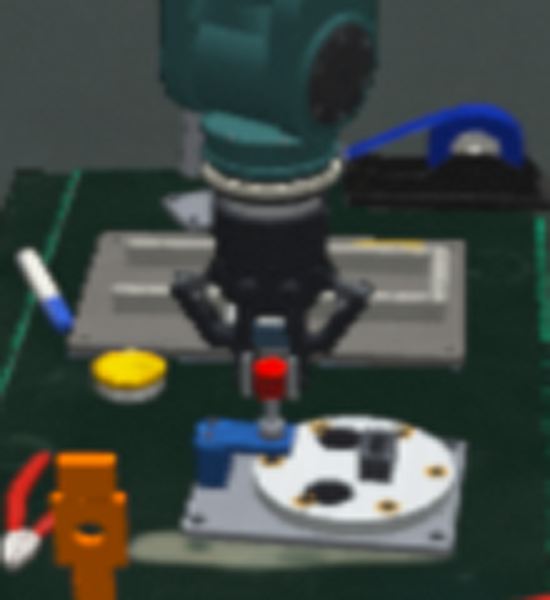

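c8 shows the knob at (270,378) raised between the pads with its long stem showing. Its top is at about z 123, which is 102 + 20. The key still hangs on the peg, with its grip at (454, 147, 188). I hand in.

```bash
python3 -c "
from rig import ctrl
print(ctrl.close_job())"
```

```text
the job is handed in; nothing more can be done
None
```

The key hangs by its eye on the peg, released. The gripper still holds the plunger knob up at its stop (about 20 mm of draw), and the job was handed in at about 13.8 s; no verdict was returned.

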